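Power up the coin photography set

TASK

Power up the coin photography set with light touches of the fingertips: first press the bar key of the extension block down, then the round key of the light box, then the key of the turntable, each pushed fully in so that it stays down. Leave the light box's square key up, press gently, and do not pick up or disturb anything else: not the coin on the turntable, the jar, the jar lid or the brush.

Things in the scene. Friction and masses are not known exactly. Their poses are not given: they have to be found in the camera images.
- power_block: Extension block, white plastic with rounded edges, 60 (x) x 180 (y) x 45 mm high, fixed to the table. Two round sockets on its top; the bar key on the top near its +y end. Origin: centre of its underside; z up.
- bar_key_top (a point): Centre of the top face of the bar key: black, 44 (block's x) x 22 (block's y) mm, the only key of the extension block, 62 mm to +y of the block's centre. Its top stands 20 mm above the block's top when up (65 mm above the table) and 10 mm when latched fully in and let go. The point moves with the key's cap; its axes are the block's.
- bar_key (a joint): Depth by which the plunger of the bar key is latched in, m: 0 up, 0.010 fully in. It slides down against a steady drag of about 3 N and stays where it is left. The cap on it is sprung (1.5 N per mm, 7 mm of give): it gives 2 mm before the plunger moves, gives further once the plunger is fully in (6 N after 2 mm more), and springs back when let go. It may start up to 1.5 mm in.
- light_box: Light box, grey metal, 170 (x) x 150 (y) x 40 mm high, fixed to the table. A white opal plate covers its top except for a strip along its -x edge that carries two black keys: round at +y, square at -y, 80 mm apart. Origin: centre of its underside; z up.
- round_key_top (a point): Centre of the top face of the light box's round key: black, 28 mm diameter, at x -60, y +40 mm in the box's frame. Top 20 mm above the box's top when up (60 mm above the table), 10 mm when latched in and let go. Moves with the key's cap.
- round_key (a joint): Depth by which the plunger of the light box's round key is latched in, m: 0 up, 0.010 fully in. Drag, sprung cap and latching as for the bar key.
- square_key_top (a point): Centre of the top face of the light box's square key, to be left up: black, 26 x 26 mm, at x -60, y -40 mm in the box's frame, same height as the round key. Moves with the key's cap.
- square_key (a joint): Depth by which the plunger of the square key (leave alone) is latched in, m: 0 up, 0.010 fully in. Drag, sprung cap and latching as for the bar key.
- turntable: Photo turntable, grey plastic base 170 (x) x 130 (y) x 32 mm high, fixed to the table, with a disc of 100 mm diameter on it (does not turn here), disc centre at x +25 mm, disc top 40 mm above the table. One round black key on the base, on the -x side of the disc. Origin: centre of the base's underside; z up.
- table_key_top (a point): Centre of the top face of the turntable's key: black, round, 28 mm diameter, at x -60, y 0 mm in the turntable's frame. Top 20 mm above the base's top when up (52 mm above the table), 10 mm when latched in and let go. Moves with the key's cap.
- table_key (a joint): Depth by which the plunger of the turntable's key is latched in, m: 0 up, 0.010 fully in. Drag, sprung cap and latching as for the bar key.
- coin: Loose bronze coin, 32 mm diameter, 5 mm thick, lying on the turntable's disc. Origin: centre of its underside. Leave alone.
- jar: Loose closed glass jar, 84 mm diameter, 120 mm high, standing upright on the table beyond the devices. Origin: centre of its underside. Leave alone.
- jar_lid: Loose brown jar lid, 68 mm diameter, 19 mm high, lying on the table between robot and devices, to the right. Origin: centre of its underside. Leave alone.
- brush: Loose wooden brush, 170 mm long, lying on the table between robot and devices, to the left; its own x runs along it, handle to -x, origin at the middle of its underside. Leave alone.
Mind the look-alikes: they are no part of the job. Leave any pink or purple look-alike of the turntable alone.

How it is judged:
By the outcome, as a careful person would: the job done as asked, in the order asked, and still so for the second after the job is handed in, with the robot touching nothing.
It also fails if it takes over 45 s, if anything falls off the work surface, if the arm or the gripper's body presses on something with over 40 N, if the wrist force passes 120 N, or if a joint passes its speed limit or range.

ROBOT

A 6-joint arm with a two-finger parallel gripper is mounted at the origin on the work surface. World frame = base frame: x ahead of the robot, y to its left, z up, the work surface at z = 0. Lengths are in mm, angles in rad, forces in N, time in s.
With the tool pointing down it reaches from about 350 to 725 mm from the base axis. Payload 6 kg.
Tool frame: the origin (TCP) lies at the centre of the arm's flange, where the gripper is bolted on; the fingertips stand 173 mm ahead of it and the grasp point (between the pads) lies env.tcp_to_grasp ahead of it (env.tcp_to_grasp is the distance from the TCP to the grasp point, in mm); z points along the fingers, y is the line along which they close (so a half turn about z gives the same grasp; the last joint's range is limited). The gripper opens to 85 mm and grips with 20 to 120 N. Pads are 22 mm wide; open, the fingers measure 114 mm over their backs; the gripper's body (76 mm by 85 mm) begins 54 mm behind the grasp point. The pads swing forward as they close: fully open they stand 13 mm farther back than shut.
Start: joints at [1.59, 0.04, 0.085, 0, -1.615, -0.334], TCP at [185.749, 570.518, 404.661] pointing down, gripper open.
Joint ranges: [-2.56, 2.56], [-1.29, 2.01], [-1.08, 1.49], [-3.29, 1.98], [-2.81, -0.18], [-2.99, 2.99]. Speed limits (rad/s): [2.57, 2.57, 3.01, 3.14, 3.14, 3.14].

INTERFACE

Orientations are given as a unit quaternion [x, y, z, w].
In Python, from rig import env, viewer, spotter gives the robot as it stands.
- The arm moves only by the shell command python3 -m crank 'ROWS' [OPENING] [FORCE]. ROWS is JSON, a list of rows, each an object of numbers: "tx", "ty", "tz": the shift along the tool's x, y, z in cm; "ax", "ay", "az": the turn, a rotation vector about the tool's x, y, z in degrees. In form: [{"tx": .., "ty": .., "tz": .., "ax": .., "ay": .., "az": ..}, ...]. A call has 1 to 5 rows; each row is the pose to reach, as a shift and turn from the pose commanded when the call began, along the tool's axes at that moment; what a row does not reach only later rows make up. A row lasts 1/8 s, in which the tool goes at most 62.5 mm and 10.7 degrees, less where a joint would pass 70% of its speed; a pose out of reach is approached as far as the arm can. A call with a gripper value outside its range is refused whole. OPENING is the finger opening in cm, from 0 to 8.54, set as the call begins (- or left out, the last holds). The fingers move at their own pace and stop on an object; FORCE is the grip in N (left out, the last holds). Time passes only in rows, so rows that repeat a pose let the fingers close. It gives the time, the measured TCP pose, the force, the opening and the grip force at its end, in the units of the state.
- env.state(): the state, without advancing time (a new reading comes with each control period).
- viewer.capture(name): name is "scene" or "top" or "wrist"; returns a dict with "frame" (480x640x3 uint8, red, green, blue), "vfov" (degrees; the focal length in pixels is half the picture's height over the tangent of half this angle, whatever the lens; pixels are square), "cx", "cy" (the principal point, pixels), "rvec" (rotation vector, rad) and "tvec" (3), from world to camera coordinates, as OpenCV has them; the wrist camera has in their place "T_tool_cam" (4x4, takes a point from camera to tool coordinates, whose origin is the TCP and whose axes are the flange's). Camera axes: x right, y down, z forward; pixel columns grow to the right and rows downward; lengths in mm; the calibration is good to about 2 mm. A picture is of the moment at which its call begins: read the wrist's pose just before it. There is no depth.
- env.hand_in(): hands the job in; it is judged then, once.
Trained networks look in the newest picture that a camera, given by its name, has taken for a name from the list of things; names that differ only in an ending like _2 or _b are one class to them, and where a whole thing is asked for, a point or a joint stands for the part that bears it (a point fixed in the world has none). Each returns a list of dicts, best first, with "conf" (0 to 1); they miss things now and then, are a little off and sometimes report something else, mostly with a low value. They report only what shows in the picture. A call takes as long as a camera call. They do not tell look-alikes from the thing itself.
- spotter.cut_out(label, camera): "mask" (480x640 bool, what is visible of it) and "point" ([column, row] in pixels, amid what is visible of it).
The state is a dict: "time_s": time; "joints": joint angles; "dq": joint speeds; "joint_efforts": joint torques, N m; "position": TCP position; "orientation": TCP orientation; "force": force on the tool from outside, world axes, zero at the start; "moment": the same for the moment, N m; "gripper_width": finger opening in mm; "grasp_force": force on a finger pad.
Only numpy, scipy, OpenCV 4.12 (cv2) and the standard library are available. Lean on these libraries where they do the work, as an engineer would, in place of code of your own. Each camera call takes 0.05 s, during which the arm holds its last target. There are 200 camera calls.

## Working session

There is one attempt and no reset: what is moved stays moved. The work goes in short steps, Python scripts to look and compute and a shell command to move; the robot and the scene stay as the last step left them, time stands still between calls to the robot, and variables do not carry over. Pictures are saved under pics/ and viewed, at most 10 in all, crops included, and the job is handed in when it is done.

```bash
ls; mkdir -p pics; cat > h.py <<'E'
import numpy as np, cv2
from rig import env, viewer, spotter
from scipy.spatial.transform import Rotation as R
def cam(c):
    f=240/np.tan(np.radians(c["vfov"])/2)
    return np.array([[f,0,c["cx"]],[0,f,c["cy"]],[0,0,1]])
def pose(c,st=None):
    if "rvec" in c and c["rvec"] is not None:
        Rm=cv2.Rodrigues(np.array(c["rvec"],float))[0]; return Rm.T, -Rm.T@np.array(c["tvec"],float)
    T=np.eye(4); T[:3,:3]=R.from_quat(st["orientation"]).as_matrix(); T[:3,3]=st["position"]
    T=T@np.array(c["T_tool_cam"]); return T[:3,:3],T[:3,3]
def at(c,px,z,st=None):
    Rw,o=pose(c,st); d=Rw@np.linalg.inv(cam(c))@np.array([px[0],px[1],1.]); return (o+d*(z-o[2])/d[2])
E
python3 - <<'E'
from h import *
print(env.state(), env.tcp_to_grasp)
for n in ["scene","top"]:
    c=viewer.capture(n); cv2.imwrite(f"pics/{n}.png",c["frame"][:,:,::-1])
    print(n,c["vfov"],pose(c)[1])
    for l,z in [("power_block",45),("bar_key_top",65),("light_box",40),("turntable",32),("round_key_top",60),("square_key_top",60),("table_key_top",52)]:
        for d in spotter.cut_out(l,n)[:4]: print(l,round(d["conf"],2),d["point"],d["mask"].sum(),at(c,d["point"],z).round(0))
E
```

```text
pics
{'time_s': 0.0, 'joints': array([ 1.58970598e+00,  4.08204056e-02,  8.37937035e-02, -4.73318941e-04,
       -1.61555606e+00, -3.33670975e-01]), 'dq': array([ 1.35297023e-03, -9.83757125e-04, -2.53317368e-04, -7.57714345e-04,
        2.14095722e-04, -5.19529860e-05]), 'joint_efforts': array([ 2.04338030e-04, -3.68201923e+01,  3.47423244e+01,  6.93283975e+00,
       -5.36867970e-03,  4.95941805e-06]), 'position': array([185.6635351 , 570.51733912, 403.66242728]), 'orientation': array([ 9.87642410e-01, -1.56721461e-01, -7.61160616e-05,  9.20839038e-04]), 'force': array([ 0.82179629, -0.02492043,  0.00110681]), 'moment': array([-0.02771637, -0.00839832, -0.00051296]), 'grasp_force': 0.0, 'gripper_width': 85.12312599601806} 154.70000000000002
scene 55.90804245687355 [887.40185357 504.71404847 896.17003775]
power_block 0.88 [249.1, 166.2] 1659 [ 574. -250.   45.]
power_block 0.67 [306.1, 146.0] 393 [ 416. -223.   45.]
bar_key_top 0.55 [267.5, 169.1] 185 [ 550. -197.   65.]
light_box 0.77 [291.4, 241.0] 4746 [613.   1.  40.]
light_box 0.4 [369.0, 322.0] 198 [596. 258.  40.]
turntable 0
[... 322 characters left out ...]
62 [400.2, 295.6] 167 [511. 254.  52.]
table_key_top 0.48 [540.5, 283.3] 185 [254. 406.  52.]
top 55.42931808489267 [ 429.05864087   79.93046294 1070.57708188]
power_block 0.95 [475.0, 230.9] 2314 [ 566. -269.   45.]
bar_key_top 0.77 [449.7, 235.6] 224 [ 555. -205.   65.]
light_box 0.84 [361.6, 218.2] 4765 [603. -14.  40.]
turntable 0.9 [272.2, 140.0] 3990 [796. 189.  32.]
turntable 0.67 [246.5, 241.6] 3935 [557. 251.  32.]
turntable 0.57 [177.6, 357.5] 4593 [301. 407.  32.]
square_key_top 0.43 [383.4, 239.5] 144 [550. -59.  60.]
table_key_top 0.72 [248.0, 263.7] 135 [505. 245.  52.]
table_key_top 0.62 [176.3, 386.1] 157 [243. 403.  52.]
table_key_top 0.41 [279.8, 160.1] 107 [741. 170.  52.]
```

View pics/scene.png

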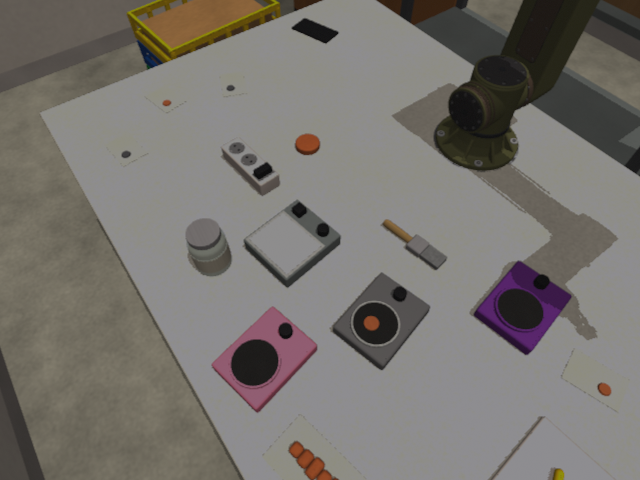

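View pics/top.png

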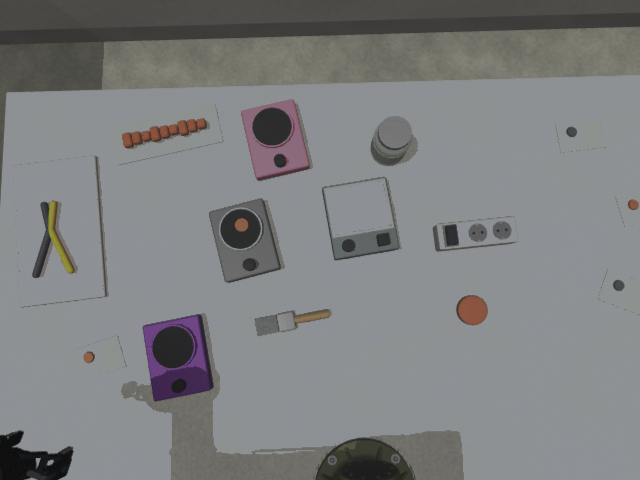

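Look-alikes, in top-camera pixels:
- **Turntables:** grey (246,241) with the coin, pink (272,140) and purple (178,357). I choose the grey one; its key is at (249,264).
- **Light box keys:** round (348,245) and square (383,240). I choose the round one.
- **Bar key:** (450,235), the only key on the block. The sockets at (478,232) and (502,230) are not keys.

I'll check these in a close crop and work out the first travel.

```bash
cat >> h.py <<'E'
def go(x,y,tipz,yaw=None):
    st=env.state(); Rm=R.from_quat(st["orientation"]).as_matrix()
    d=Rm.T@(np.array([x,y,tipz+173])-st["position"])
    print("pos",st["position"].round(1),"F",st["force"].round(2),"t",round(st["time_s"],2),"yaw",np.degrees(np.arctan2(Rm[1,0],Rm[0,0])).round(1),"tilt z",Rm[:,2].round(4),"shift cm",(d/10).round(2))
E
python3 - <<'E'
from h import *
im=cv2.imread("pics/top.png"); cr=cv2.resize(im[165:295,200:530],None,fx=2.4,fy=2.4,interpolation=cv2.INTER_CUBIC)
cv2.imwrite("pics/crop.png",cr); go(530,-203,160)
c=viewer.capture("wrist"); print(c["T_tool_cam"],c["vfov"])
E
```

```text
pos [185.7 570.5 404.7] F [-0.78 -0.82  0.01] t 0.8 yaw -18.0 tilt z [-0.e+00 -1.e-04 -1.e+00] shift cm [56.68 62.89  7.17]
[[ 3.60112643e-04 -9.45785901e-01 -3.24790547e-01  8.29156464e+01]
 [ 9.99999505e-01  6.41838679e-04 -7.60273079e-04  3.54931580e-02]
 [ 9.27518695e-04 -3.24790112e-01  9.45785664e-01  3.06898499e+01]
 [ 0.00000000e+00  0.00000000e+00  0.00000000e+00  1.00000000e+00]] 70.36280041330934
```

View pics/crop.png

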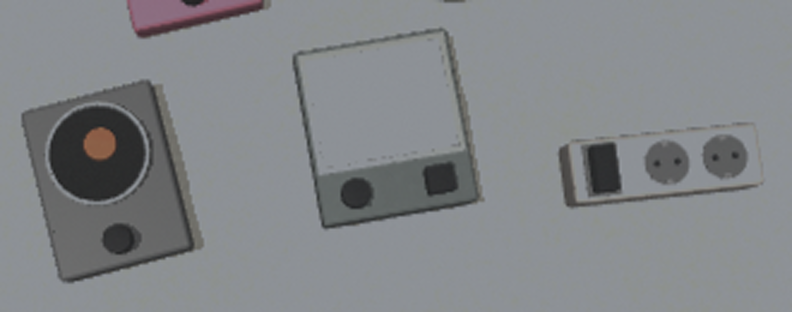

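The crop confirms the choices: the bar key at crop (603,168), round key at (357,193), square key at (440,179), and the key of the grey turntable (the one with the coin) at (120,238).

```bash
python3 -m crank '[{"tx":4.1,"ty":4.6},{"tx":8.2,"ty":9.2},{"tx":12.3,"ty":13.8},{"tx":16.4,"ty":18.4},{"tx":20.5,"ty":23}]' 0 20; python3 -m crank '[{"tx":4.1,"ty":4.6},{"tx":8.2,"ty":9.2},{"tx":12.3,"ty":13.8},{"tx":16.4,"ty":18.4},{"tx":20.5,"ty":23}]'; python3 - <<'E'
from h import *
go(530,-203,160)
E
```

```text
pos [185.7 570.5 404.7] F [ 0.01 -0.54 -0.15] t 0.85 yaw -18.0 tilt z [-0.e+00 -1.e-04 -1.e+00] shift cm [56.69 62.89  7.17]validation failed for argument at $[0]...
validation failed for argument at $[0]...
```

```bash
python3 -m crank '[{"tx":4.1,"ty":4.6,"tz":0,"ax":0,"ay":0,"az":0},{"tx":8.2,"ty":9.2,"tz":0,"ax":0,"ay":0,"az":0},{"tx":12.3,"ty":13.8,"tz":0,"ax":0,"ay":0,"az":0},{"tx":16.4,"ty":18.4,"tz":0,"ax":0,"ay":0,"az":0},{"tx":20.5,"ty":23,"tz":0,"ax":0,"ay":0,"az":0}]' 0 20;  python3 - <<'E'
from h import *
go(530,-203,160)
E
```

```text
time_s: 1.48
position: [309.7, 286.4, 405.0]
orientation: [0.988, -0.156, 0.0, -0.0]
force: [1.1, -0.6, 0.6]
gripper_width: 0.1
grasp_force: 0.0
pos [309.7 286.4 405. ] F [ 1.14 -0.59  0.63] t 1.48 yaw -18.0 tilt z [ 5.e-04  9.e-04 -1.e+00] shift cm [36.06 39.75  7.17]
```

```bash
python3 -m crank '[{"tx":4.1,"ty":4.6,"tz":0,"ax":0,"ay":0,"az":0},{"tx":8.2,"ty":9.2,"tz":0,"ax":0,"ay":0,"az":0},{"tx":12.3,"ty":13.8,"tz":0,"ax":0,"ay":0,"az":0},{"tx":16.4,"ty":18.4,"tz":0,"ax":0,"ay":0,"az":0},{"tx":20.5,"ty":23,"tz":0,"ax":0,"ay":0,"az":0}]';python3 -m crank '[{"tx":4,"ty":4.3,"tz":1,"ax":0,"ay":0,"az":0},{"tx":8,"ty":8.6,"tz":3,"ax":0,"ay":0,"az":0},{"tx":12,"ty":13,"tz":5,"ax":0,"ay":0,"az":0},{"tx":15.5,"ty":16.7,"tz":7,"ax":0,"ay":0,"az":0},{"tx":15.5,"ty":16.7,"tz":7,"ax":0,"ay":0,"az":0}]';  python3 - <<'E'
from h import *
go(530,-203,160)
st=env.state(); c=viewer.capture("wrist"); cv2.imwrite("pics/w1.png",c["frame"][:,:,::-1])
for l,z in [("power_block",45),("bar_key_top",65)]:
    for d in spotter.cut_out(l,"wrist")[:4]: print(l,round(d["conf"],2),d["point"],d["mask"].sum(),at(c,d["point"],z,st).round(1))
E
```

```text
time_s: 2.1
position: [433.3, 4.0, 405.3]
orientation: [0.988, -0.157, 0.001, -0.0]
force: [0.1, 0.7, 0.4]
gripper_width: 0.1
grasp_force: 0.0
time_s: 2.72
position: [529.0, -203.2, 330.9]
orientation: [0.987, -0.159, -0.003, 0.0]
force: [-0.9, 0.2, -1.0]
gripper_width: -0.2
grasp_force: 0.0
pos [ 529.  -203.2  330.9] F [-0.92  0.17 -0.99] t 2.73 yaw -18.3 tilt z [-6.4e-03  5.0e-04 -1.0e+00] shift cm [ 0.08 -0.05 -0.21]
power_block 0.68 [400.6, 157.2] 20296 [ 564.  -277.8   45. ]
bar_key_top 0.74 [317.4, 198.5] 2023 [ 558.1 -211.8   65. ]
bar_key_top 0.6 [314.5, 195.7] 1989 [ 560.6 -210.5   65. ]
bar_key_top 0.35 [399.3, 154.2] 20627 [ 569.6 -273.6   65. ]
```

View pics/w1.png

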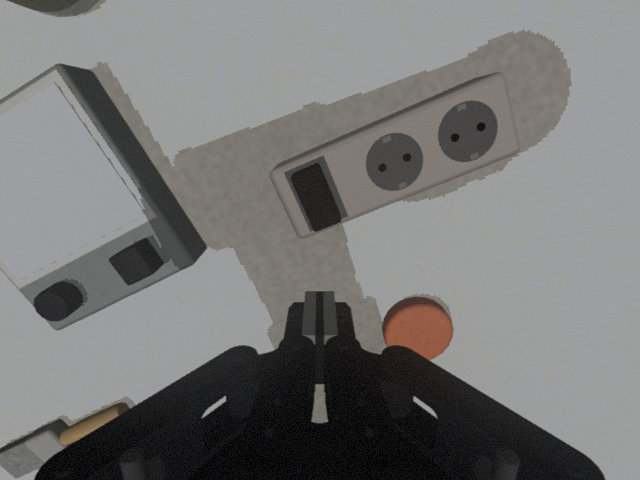

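The wrist view shows the bar key at (317,196), beyond the fingertips at (320,310). The sockets lie to its right and the light box to its left. The arm was still settling, so I'll measure again.

```bash
cat >> h.py <<'E'
def look(items,name=None):
    st=env.state(); c=viewer.capture("wrist"); print("tilt",R.from_quat(st["orientation"]).as_matrix()[:,2].round(4), "dq",abs(st["dq"]).max().round(3))
    out=c["frame"][:,:,::-1].copy()
    for l,z in items:
        for d in spotter.cut_out(l,"wrist")[:3]:
            m=d["mask"].astype(np.uint8); cs=max(cv2.findContours(m,0,1)[0],key=cv2.contourArea); r=cv2.minAreaRect(cs)
            print(l,round(d["conf"],2),d["point"],m.sum(),"pt",at(c,d["point"],z,st).round(1)[:2],"rect",np.round(r[0]),at(c,r[0],z,st).round(1)[:2],"size",np.round(r[1],0),
              [at(c,p,z,st).round(0)[:2].tolist() for p in cv2.boxPoints(r)])
            cv2.drawContours(out,[cs],-1,(0,255,0),1)
    if name: cv2.imwrite(name,out)
E
python3 - <<'E'
from h import *
viewer.capture("wrist");viewer.capture("wrist")
look([("power_block",45),("bar_key_top",65),("round_key_top",60),("square_key_top",60)])
go(558,-208,80)
E
```

```text
tilt [ 2.3e-03 -3.0e-04 -1.0e+00] dq 0.007
power_block 0.67 [403.1, 157.1] 19307 pt [ 565.2 -277.1] rect [402. 156.] [ 566.1 -276.7] size [ 83. 248.] [[591.0, -182.0], [601.0, -356.0], [542.0, -370.0], [526.0, -184.0]]
bar_key_top 0.94 [323.1, 200.0] 1924 pt [ 556.8 -211.4] rect [321. 197.] [ 559.2 -211. ] size [62. 32.] [[580.0, -198.0], [582.0, -221.0], [537.0, -224.0], [535.0, -201.0]]
round_key_top 0.92 [66.9, 296.1] 1406 pt [544.1  10.3] rect [ 66. 298.] [543.2  11.7] size [37. 45.] [[548.0, 35.0], [565.0, -4.0], [538.0, -12.0], [520.0, 28.0]]
square_key_top 0.59 [145.0, 259.2] 1425 pt [553.7 -64.9] rect [145. 259.] [553.9 -64.7] size [36. 43.] [[563.0, -45.0], [572.0, -81.0], [545.0, -84.0], [535.0, -48.0]]
pos [ 528.8 -200.   335.5] F [ 1.08 -0.43 -0.29] t 3.23 yaw -18.0 tilt z [ 1.3e-03 -1.0e-04 -1.0e+00] shift cm [ 3.02 -0.14  8.25]
```

Key rectangle measures 45 x 23 mm, which matches 44 x 22. Centre is about (558,-211).

```bash
python3 -m crank '[{"tx":1.5,"ty":0.5,"tz":3,"ax":0,"ay":0,"az":0},{"tx":3.1,"ty":0.9,"tz":5.5,"ax":0,"ay":0,"az":0},{"tx":3.1,"ty":0.9,"tz":7.5,"ax":0,"ay":0,"az":0},{"tx":3.1,"ty":0.9,"tz":7.5,"ax":0,"ay":0,"az":0}]';python3 - <<'E'
from h import *
viewer.capture("wrist");viewer.capture("wrist")
look([("bar_key_top",65)],"pics/w2.png")
go(558,-211,65)
E
```

```text
time_s: 3.72
position: [554.9, -218.4, 258.0]
orientation: [0.988, -0.157, -0.002, -0.0]
force: [0.5, 0.1, 1.0]
gripper_width: -0.7
grasp_force: 0.0
tilt [ 1.2e-03 -8.0e-04 -1.0e+00] dq 0.016
bar_key_top 0.77 [301.4, 268.9] 2603 pt [ 567.4 -212.5] rect [300. 269.] [ 567.3 -211.8] size [64. 46.] [[584.0, -199.0], [586.0, -223.0], [550.0, -225.0], [547.0, -200.0]]
pos [ 555.7 -218.6  261.5] F [0.63 1.09 0.78] t 3.92 yaw -18.0 tilt z [ 2.6e-03 -7.0e-04 -1.0e+00] shift cm [-0.02 -0.8   2.35]
```

View pics/w2.png

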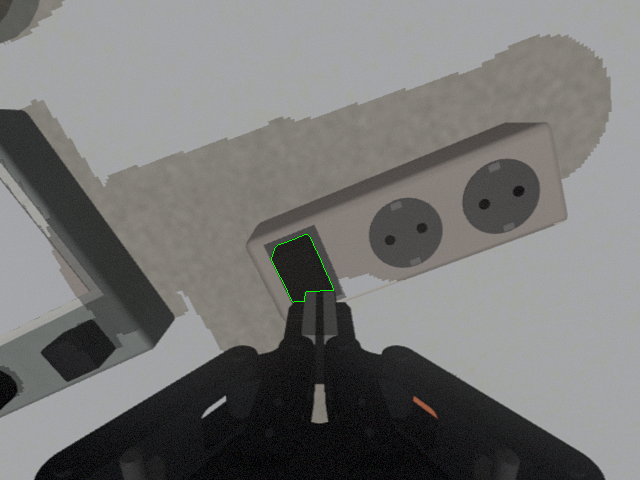

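The outline shows the visible part of the bar key, its far edge at x≈585 and y≈-212, so the centre stays near (559,-211). The tips are 8 mm off in tool y. I'll correct that, then descend.

```bash
python3 -m crank '[{"tx":0.2,"ty":-0.7,"tz":0.5,"ax":0,"ay":0,"az":0},{"tx":0.2,"ty":-0.75,"tz":1.5,"ax":0,"ay":0,"az":0},{"tx":0.2,"ty":-0.75,"tz":2.0,"ax":0,"ay":0,"az":0},{"tx":0.2,"ty":-0.75,"tz":2.0,"ax":0,"ay":0,"az":0}]';python3 - <<'E'
from h import *
viewer.capture("wrist");go(559,-211,65)
E
python3 -m crank '[{"tx":0,"ty":0,"tz":0.3,"ax":0,"ay":0,"az":0},{"tx":0,"ty":0,"tz":0.6,"ax":0,"ay":0,"az":0},{"tx":0,"ty":0,"tz":0.6,"ax":0,"ay":0,"az":0},{"tx":0,"ty":0,"tz":0.6,"ax":0,"ay":0,"az":0}]';python3 - <<'E'
from h import *
viewer.capture("wrist");go(559,-211,65)
viewer.capture("wrist");go(559,-211,51)
E
```

```text
time_s: 4.42
position: [559.6, -212.2, 238.8]
orientation: [0.988, -0.157, -0.001, 0.0]
force: [0.4, 0.7, 0.1]
gripper_width: -0.3
grasp_force: 0.0
pos [ 559.7 -212.3  239.4] F [ 1.08  0.83 -0.8 ] t 4.47 yaw -18.0 tilt z [-7.e-04 -2.e-04 -1.e+00] shift cm [-0.11 -0.11  0.14]
time_s: 4.97
position: [559.9, -212.4, 234.2]
orientation: [0.988, -0.157, 0.0, 0.0]
force: [1.2, -0.5, 2.6]
gripper_width: -0.4
grasp_force: 1.1
pos [ 559.9 -212.4  234.1] F [ 1.06 -0.28  2.46] t 5.03 yaw -18.0 tilt z [ 8.e-04 -4.e-04 -1.e+00] shift cm [-0.13 -0.1  -0.39]
pos [ 559.9 -212.4  234.1] F [ 0.83 -0.01  1.65] t 5.08 yaw -18.0 tilt z [ 8.e-04 -5.e-04 -1.e+00] shift cm [-0.13 -0.1   1.01]
```

```bash
python3 -m crank '[{"tx":0,"ty":0,"tz":0.3,"ax":0,"ay":0,"az":0},{"tx":0,"ty":0,"tz":0.6,"ax":0,"ay":0,"az":0},{"tx":0,"ty":0,"tz":0.8,"ax":0,"ay":0,"az":0},{"tx":0,"ty":0,"tz":0.9,"ax":0,"ay":0,"az":0},{"tx":0,"ty":0,"tz":0.9,"ax":0,"ay":0,"az":0}]';python3 - <<'E'
from h import *
for i in range(4): viewer.capture("wrist");go(559,-211,51)
E
```

```text
time_s: 5.7
position: [559.9, -212.3, 225.2]
orientation: [0.988, -0.157, 0.0, 0.0]
force: [1.0, -0.9, 5.1]
gripper_width: -0.0
grasp_force: 2.5
pos [ 559.9 -212.3  225.2] F [1.51 0.11 5.04] t 5.75 yaw -18.0 tilt z [ 7.e-04 -4.e-04 -1.e+00] shift cm [-0.13 -0.1   0.12]
pos [ 559.9 -212.3  225.2] F [ 1.09 -1.43  4.34] t 5.8 yaw -18.0 tilt z [ 7.e-04 -4.e-04 -1.e+00] shift cm [-0.13 -0.1   0.12]
pos [ 559.9 -212.3  225.1] F [ 1.66 -1.08  3.63] t 5.85 yaw -18.0 tilt z [ 6.e-04 -4.e-04 -1.e+00] shift cm [-0.13 -0.1   0.11]
pos [ 559.9 -212.3  225.1] F [ 1.8  -1.13  4.95] t 5.9 yaw -18.0 tilt z [ 7.e-04 -3.e-04 -1.e+00] shift cm [-0.13 -0.1   0.11]
```

```bash
python3 -m crank '[{"tx":0,"ty":0,"tz":0.1,"ax":0,"ay":0,"az":0},{"tx":0,"ty":0,"tz":0.15,"ax":0,"ay":0,"az":0},{"tx":0,"ty":0,"tz":0.15,"ax":0,"ay":0,"az":0}]';python3 - <<'E'
from h import *
for i in range(3): viewer.capture("wrist");go(559,-211,51)
E
```

```text
time_s: 6.28
position: [559.9, -212.3, 223.9]
orientation: [0.988, -0.157, 0.0, 0.0]
force: [-0.0, -0.4, 5.9]
gripper_width: 0.5
grasp_force: 3.4
pos [ 559.9 -212.3  223.9] F [ 0.89 -0.99  6.13] t 6.33 yaw -18.0 tilt z [ 8.e-04 -5.e-04 -1.e+00] shift cm [-0.13 -0.1  -0.01]
pos [ 559.9 -212.3  223.9] F [ 0.85 -0.08  7.03] t 6.38 yaw -18.0 tilt z [ 7.e-04 -5.e-04 -1.e+00] shift cm [-0.13 -0.1  -0.01]
pos [ 559.9 -212.3  223.9] F [ 0.51 -0.82  6.04] t 6.42 yaw -18.0 tilt z [ 8.e-04 -5.e-04 -1.e+00] shift cm [-0.13 -0.1  -0.01]
```

Force is about 6.3 N at the stop depth, so the bar key is latched. I'll lift and go to the viewpoint for the round key.

```bash
python3 -m crank '[{"tx":0,"ty":0,"tz":-4,"ax":0,"ay":0,"az":0},{"tx":0,"ty":0,"tz":-9,"ax":0,"ay":0,"az":0},{"tx":-2.5,"ty":-4.5,"tz":-10.5,"ax":0,"ay":0,"az":0},{"tx":-5,"ty":-9,"tz":-10.5,"ax":0,"ay":0,"az":0},{"tx":-7.5,"ty":-13.5,"tz":-10.5,"ax":0,"ay":0,"az":0}]'; python3 -m crank '[{"tx":-2,"ty":-3.5,"tz":0,"ax":0,"ay":0,"az":0},{"tx":-3.7,"ty":-6.4,"tz":0,"ax":0,"ay":0,"az":0},{"tx":-3.7,"ty":-6.4,"tz":0,"ax":0,"ay":0,"az":0},{"tx":-3.7,"ty":-6.4,"tz":0,"ax":0,"ay":0,"az":0}]';python3 - <<'E'
from h import *
viewer.capture("wrist");viewer.capture("wrist")
look([("light_box",40),("bar_key_top",55),("round_key_top",60),("square_key_top",60)],"pics/w3.png")
go(543,11,60)
E
```

```text
time_s: 7.05
position: [529.3, -59.2, 326.7]
orientation: [0.988, -0.157, -0.002, -0.0]
force: [1.0, 0.4, 0.1]
gripper_width: -0.1
grasp_force: 0.0
time_s: 7.55
position: [514.6, 11.6, 327.2]
orientation: [0.988, -0.157, -0.001, 0.0]
force: [0.3, 0.0, 0.2]
gripper_width: -0.0
grasp_force: 0.0
tilt [-1.4e-03 -4.0e-04 -1.0e+00] dq 0.007
light_box 0.91 [300.7, 106.5] 47757 pt [607.   -5.4] rect [304.  96.] [612.3 -10. ] size [252. 227.] [[682.0, 75.0], [690.0, -68.0], [534.0, -105.0], [509.0, 68.0]]
bar_key_top 0.61 [617.3, 77.3] 3083 pt [ 559.4 -206. ] rect [618.  78.] [ 559.  -206.6] size [77. 47.] [[585.0, -191.0], [580.0, -218.0], [531.0, -224.0], [537.0, -194.0]]
round_key_top 0.83 [296.0, 209.8] 1250 pt [541.8  19.6] rect [295. 209.] [542.6  20.1] size [40. 38.] [[560.0, 28.0], [552.0, 3.0], [524.0, 12.0], [533.0, 38.0]]
square_key_top 0.89 [395.9, 161.2] 1636 pt [552.9 -56.5] rect [396. 160.] [553.5 -56.6] size [41. 42.] [[565.0, -40.0], [569.0, -67.0], [542.0, -74.0], [537.0, -45.0]]
pos [515.   11.1 328.1] F [ 0.3  -0.02  0.27] t 7.9 yaw -18.1 tilt z [-3.e-04 -2.e-04 -1.e+00] shift cm [ 2.67 -0.86  9.51]
```

View pics/w3.png

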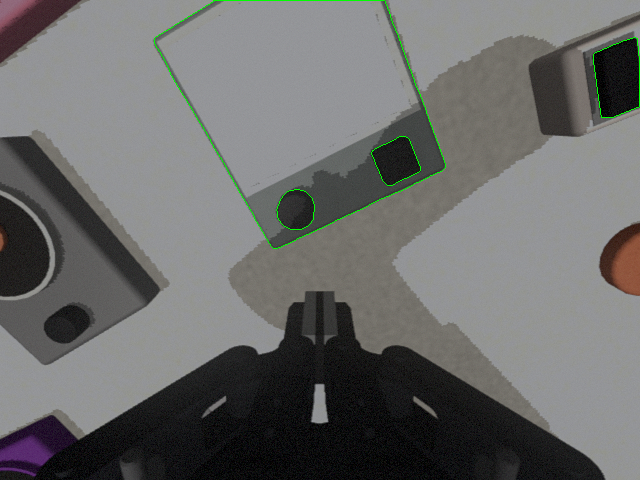

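The view shows the round key at (295,209), 28 mm across, and the square key at (396,160). They are 78 mm apart, which fits the given 80. Target is (542,20).

```bash
python3 -m crank '[{"tx":1.1,"ty":-0.9,"tz":2.5,"ax":0,"ay":0,"az":0},{"tx":2.3,"ty":-1.7,"tz":5,"ax":0,"ay":0,"az":0},{"tx":2.3,"ty":-1.7,"tz":7.5,"ax":0,"ay":0,"az":0},{"tx":2.3,"ty":-1.7,"tz":8.7,"ax":0,"ay":0,"az":0},{"tx":2.3,"ty":-1.7,"tz":8.7,"ax":0,"ay":0,"az":0}]';python3 - <<'E'
from h import *
viewer.capture("wrist");viewer.capture("wrist");viewer.capture("wrist")
look([("round_key_top",60)]);go(542,20.4,60)
E
```

```text
time_s: 8.52
position: [541.9, 20.4, 240.8]
orientation: [0.988, -0.157, -0.001, 0.0]
force: [-0.7, 0.3, 0.9]
gripper_width: -0.2
grasp_force: 0.0
tilt [ 2.2e-03  3.0e-04 -1.0e+00] dq 0.003
round_key_top 0.62 [321.3, 279.3] 1561 pt [551.5  16.9] rect [320. 281.] [550.7  17.9] size [41. 56.] [[565.0, 28.0], [557.0, 2.0], [536.0, 8.0], [544.0, 35.0]]
pos [542.3  20.7 242.5] F [ 0.5  -0.06 -0.45] t 8.78 yaw -18.0 tilt z [ 1.9e-03  4.0e-04 -1.0e+00] shift cm [-0.02  0.04  0.95]
```

Fingers and key are aligned at column 320. I'll press now.

```bash
python3 -m crank '[{"tx":0,"ty":0,"tz":0.6,"ax":0,"ay":0,"az":0},{"tx":0,"ty":0,"tz":1.0,"ax":0,"ay":0,"az":0},{"tx":0,"ty":0,"tz":1.3,"ax":0,"ay":0,"az":0},{"tx":0,"ty":0,"tz":1.6,"ax":0,"ay":0,"az":0},{"tx":0,"ty":0,"tz":1.6,"ax":0,"ay":0,"az":0}]';python3 -m crank '[{"tx":0,"ty":0,"tz":0.3,"ax":0,"ay":0,"az":0},{"tx":0,"ty":0,"tz":0.5,"ax":0,"ay":0,"az":0},{"tx":0,"ty":0,"tz":0.6,"ax":0,"ay":0,"az":0},{"tx":0,"ty":0,"tz":0.6,"ax":0,"ay":0,"az":0}]';python3 - <<'E'
from h import *
for i in range(4): viewer.capture("wrist");go(542,20.4,46)
E
```

```text
time_s: 9.4
position: [542.0, 20.7, 225.1]
orientation: [0.988, -0.157, -0.0, 0.0]
force: [-0.5, 0.3, 2.2]
gripper_width: -0.2
grasp_force: 1.1
time_s: 9.9
position: [542.1, 20.7, 219.7]
orientation: [0.988, -0.157, 0.0, 0.0]
force: [-2.7, 1.2, 4.6]
gripper_width: -0.4
grasp_force: 2.8
pos [542.1  20.7 219.7] F [-3.14  0.38  4.16] t 9.95 yaw -18.0 tilt z [ 5.e-04 -2.e-04 -1.e+00] shift cm [-0.    0.03  0.07]
pos [542.1  20.7 219.8] F [-1.62 -0.09  5.04] t 10.0 yaw -18.0 tilt z [ 5.e-04 -2.e-04 -1.e+00] shift cm [-0.    0.03  0.08]
pos [542.1  20.7 219.8] F [-2.17  0.81  6.15] t 10.05 yaw -18.0 tilt z [ 6.e-04 -1.e-04 -1.e+00] shift cm [-0.    0.03  0.08]
pos [542.1  20.7 219.7] F [-2.07  1.15  5.11] t 10.1 yaw -18.0 tilt z [ 5.e-04 -2.e-04 -1.e+00] shift cm [-0.    0.03  0.07]
```

```bash
python3 -m crank '[{"tx":0,"ty":0,"tz":0.1,"ax":0,"ay":0,"az":0},{"tx":0,"ty":0,"tz":0.1,"ax":0,"ay":0,"az":0},{"tx":0,"ty":0,"tz":0.1,"ax":0,"ay":0,"az":0}]';python3 - <<'E'
from h import *
for i in range(3): viewer.capture("wrist");go(542,20.4,46)
E
python3 -m crank '[{"tx":0,"ty":0,"tz":-4,"ax":0,"ay":0,"az":0},{"tx":0,"ty":0,"tz":-9,"ax":0,"ay":0,"az":0},{"tx":-3,"ty":-4.5,"tz":-11,"ax":0,"ay":0,"az":0},{"tx":-6,"ty":-9,"tz":-11,"ax":0,"ay":0,"az":0},{"tx":-9,"ty":-13.5,"tz":-11,"ax":0,"ay":0,"az":0}]'; python3 -m crank '[{"tx":-2,"ty":-3,"tz":0,"ax":0,"ay":0,"az":0},{"tx":-4,"ty":-5.6,"tz":0,"ax":0,"ay":0,"az":0},{"tx":-4,"ty":-5.6,"tz":0,"ax":0,"ay":0,"az":0},{"tx":-4,"ty":-5.6,"tz":0,"ax":0,"ay":0,"az":0}]';python3 - <<'E'
from h import *
viewer.capture("wrist");viewer.capture("wrist")
look([("turntable",32),("table_key_top",52),("round_key_top",50),("square_key_top",60)],"pics/w4.png")
go(508,250,52)
E
```

```text
time_s: 10.48
position: [542.1, 20.7, 219.0]
orientation: [0.988, -0.157, 0.0, 0.0]
force: [-2.7, 1.3, 6.6]
gripper_width: -0.2
grasp_force: 3.3
pos [542.1  20.7 219. ] F [-1.85  0.8   6.42] t 10.53 yaw -18.0 tilt z [ 7.e-04 -2.e-04 -1.e+00] shift cm [-0.    0.03 -0.  ]
pos [542.1  20.7 219. ] F [-3.14  1.3   6.8 ] t 10.57 yaw -18.0 tilt z [ 7.e-04 -2.e-04 -1.e+00] shift cm [-0.    0.03 -0.  ]
pos [542.1  20.7 219. ] F [-3.16  0.13  6.47] t 10.62 yaw -18.0 tilt z [ 7.e-04 -2.e-04 -1.e+00] shift cm [-0.    0.03 -0.  ]
time_s: 11.25
position: [497.6, 178.2, 327.9]
orientation: [0.988, -0.157, -0.0, -0.0]
force: [0.4, -0.2, 0.0]
gripper_width: -0.2
grasp_force: 0.0
time_s: 11.75
position: [477.6, 242.3, 327.7]
orientation: [0.988, -0.157, -0.0, 0.0]
force: [-0.4, -0.6, 0.4]
gripper_width: -0.4
grasp_force: 0.0
tilt [-2.e-04 -4.e-04 -1.e+00] dq 0.005
turntable 0.75 [262.1, 123.9] 37833 pt [568.2 256.7] rect [257. 123.] [570.4 260.2] size [244. 183.] [[637.0, 340.0], [654.0, 216.0], [497.0, 171.0], [460.0, 318.0]]
turntable 0.63 [173.2, 372.6] 2727 pt [384.8 418.6] rect [176. 367.] [389.7 413.7] size [ 25. 134.] [[385.0, 485.0], [420.0, 348.0], [394.0, 346.0], [356.0, 486.0]]
table_key_top 0.67 [301.1, 207.0] 1170 pt [504.1 247.3] rect [304. 204.] [505.5 244.2] size [40. 35.] [[523.0, 251.0], [516.0, 227.0], [487.0, 237.0], [495.0, 262.0]]
round_key_top 0.71 [609.2, 48.8] 2006 pt [540.9  24.7] rect [609.  49.] [540.6  25.2] size [42. 59.] [[551.0, 47.0], [556.0, 14.0], [530.0, 3.0], [524.0, 37.0]]
pos [477.7 242.1 328.2] F [-0.25 -0.13  0.09] t 12.1 yaw -18.1 tilt z [ 1.e-04  0.e+00 -1.e+00] shift cm [ 2.63 -1.69 10.33]
```

View pics/w4.png

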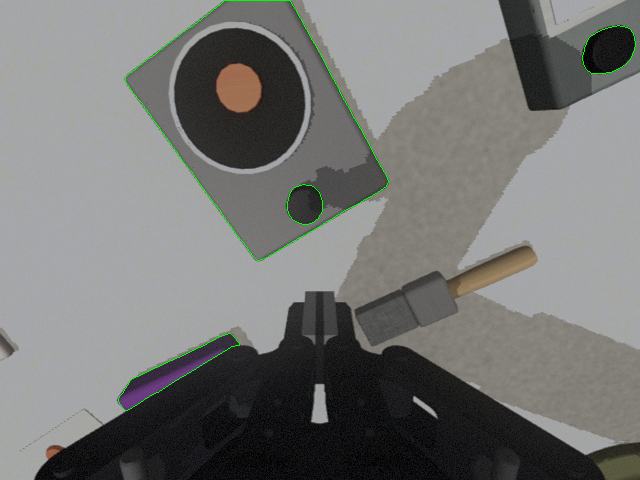

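The grey turntable with the coin at (238,88) is in view, its key at (304,204), which gives (505,244). The brush at (420,310) stays clear of the tips.

```bash
python3 -m crank '[{"tx":1.3,"ty":-0.5,"tz":2.5,"ax":0,"ay":0,"az":0},{"tx":2.6,"ty":-1.1,"tz":5,"ax":0,"ay":0,"az":0},{"tx":2.6,"ty":-1.1,"tz":8,"ax":0,"ay":0,"az":0},{"tx":2.6,"ty":-1.1,"tz":9.4,"ax":0,"ay":0,"az":0},{"tx":2.6,"ty":-1.1,"tz":9.4,"ax":0,"ay":0,"az":0}]';python3 - <<'E'
from h import *
viewer.capture("wrist");viewer.capture("wrist");viewer.capture("wrist")
look([("table_key_top",52)]);go(505.5,244.5,52)
E
```

```text
time_s: 12.72
position: [505.5, 244.7, 233.6]
orientation: [0.988, -0.157, -0.0, 0.001]
force: [-0.0, 0.4, 0.2]
gripper_width: -0.3
grasp_force: 0.0
tilt [ 0.0021  0.0012 -1.    ] dq 0.003
pos [505.9 245.2 235.7] F [ 0.27  0.73 -0.51] t 12.97 yaw -18.0 tilt z [ 0.0018  0.0013 -1.    ] shift cm [-0.02  0.08  1.07]
```

Position is good. I'll press to a tip height of about 38 mm.

```bash
python3 -m crank '[{"tx":0,"ty":0,"tz":0.7,"ax":0,"ay":0,"az":0},{"tx":0,"ty":0,"tz":1.1,"ax":0,"ay":0,"az":0},{"tx":0,"ty":0,"tz":1.4,"ax":0,"ay":0,"az":0},{"tx":0,"ty":0,"tz":1.7,"ax":0,"ay":0,"az":0},{"tx":0,"ty":0,"tz":1.7,"ax":0,"ay":0,"az":0}]';python3 -m crank '[{"tx":0,"ty":0,"tz":0.3,"ax":0,"ay":0,"az":0},{"tx":0,"ty":0,"tz":0.5,"ax":0,"ay":0,"az":0},{"tx":0,"ty":0,"tz":0.6,"ax":0,"ay":0,"az":0},{"tx":0,"ty":0,"tz":0.7,"ax":0,"ay":0,"az":0},{"tx":0,"ty":0,"tz":0.7,"ax":0,"ay":0,"az":0}]';python3 - <<'E'
from h import *
for i in range(4): viewer.capture("wrist");go(505.5,244.5,38)
E
```

```text
time_s: 13.6
position: [505.6, 245.0, 217.1]
orientation: [0.988, -0.157, -0.0, 0.0]
force: [-2.2, 1.5, 3.0]
gripper_width: 0.2
grasp_force: 1.1
time_s: 14.22
position: [505.8, 245.0, 211.0]
orientation: [0.988, -0.157, 0.0, -0.0]
force: [-3.4, 0.5, 6.7]
gripper_width: -0.2
grasp_force: 3.3
pos [505.8 245.  210.9] F [-3.38 -1.02  6.93] t 14.28 yaw -18.0 tilt z [ 7.e-04  0.e+00 -1.e+00] shift cm [-0.01  0.06 -0.01]
pos [505.8 245.  211. ] F [-3.09  0.11  6.01] t 14.32 yaw -18.0 tilt z [ 7.e-04  1.e-04 -1.e+00] shift cm [-0.01  0.06 -0.  ]
pos [505.8 245.  211. ] F [-2.83 -0.7   6.94] t 14.38 yaw -18.0 tilt z [ 7.e-04  1.e-04 -1.e+00] shift cm [-0.01  0.06  0.  ]
pos [505.8 245.  211. ] F [-3.3  -0.74  7.31] t 14.43 yaw -18.0 tilt z [ 7.e-04  1.e-04 -1.e+00] shift cm [-0.01  0.06 -0.  ]
```

Force is about 6.8 N at the stop. I'll lift clear and check all the keys.

```bash
python3 -m crank '[{"tx":0,"ty":0,"tz":-4,"ax":0,"ay":0,"az":0},{"tx":0,"ty":0,"tz":-9,"ax":0,"ay":0,"az":0},{"tx":-5,"ty":-1.5,"tz":-12,"ax":0,"ay":0,"az":0},{"tx":-10,"ty":-3,"tz":-14,"ax":0,"ay":0,"az":0},{"tx":-10,"ty":-3,"tz":-14,"ax":0,"ay":0,"az":0}]';python3 - <<'E'
from h import *
go(505,245,200)
A=cv2.imread("pics/scene.png"); c=viewer.capture("scene"); B=c["frame"][:,:,::-1]
r=lambda i:cv2.resize(i[140:390,200:460],None,fx=1.53,fy=1.53,interpolation=cv2.INTER_CUBIC)
r2=lambda i:cv2.convertScaleAbs(r(i),alpha=1.6)
cv2.imwrite("pics/cmp.png",np.hstack([r2(A),r2(B)]))
E
```

```text
time_s: 15.05
position: [418.2, 306.1, 352.1]
orientation: [0.988, -0.155, 0.001, -0.002]
force: [0.6, -0.1, -1.1]
gripper_width: 0.0
grasp_force: 0.0
pos [418.2 306.1 352.1] F [ 0.62 -0.1  -1.13] t 15.05 yaw -17.8 tilt z [ 0.0021  0.0034 -1.    ] shift cm [10.14  3.15 -2.09]
```

View pics/cmp.png

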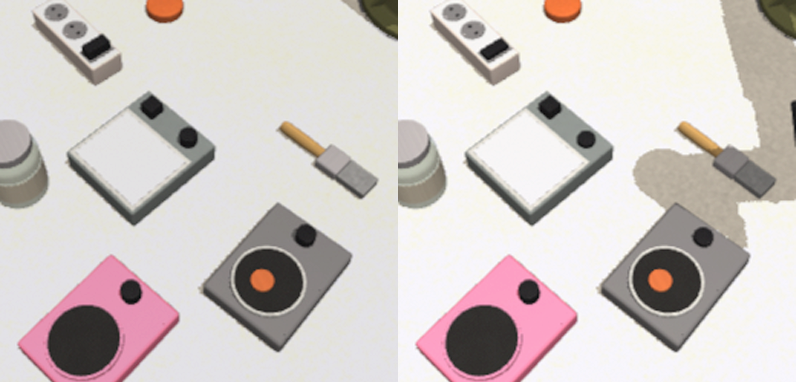

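Before and after side by side: the bar key (495,48), round key (586,139) and grey turntable key (703,237) now sit lower. The square key (549,106) is still up, and the coin, brush, lid and jar have not moved.

```bash
python3 -c "
from rig import env
print(env.hand_in())"
```

```text
the job is handed in; nothing more can be done
None
```

I pressed the bar key, then the round key, then the grey turntable's key, each to its stop at about 6–7 N, and handed the job in at about 15 s; the final picture shows all three down, the square key up and nothing else moved.

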